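# Open the cash register and lift out the coin till

### The job

It is closing time in the tobacconist's: press the red no-sale key of the cash register fully down, touching off no other key, so that the drawer springs open, then take the coin till by the upright board along its middle and lift it straight up out of the drawer, keeping it level so that every coin roll stays in it. Finish while holding it still and level in the air, with its underside at least 5 cm above the top edge of the drawer's front; do not let go or put it down. Leave the drawer standing open and the things on the turntable alone.

Things in the scene. Friction and masses are not known exactly. Their poses are not given: they have to be found in the camera images.
- register: Fixed brass cash register. Base 340 (x) by 250 mm (y), 118 mm high, marble sill on top; brass cabinet on it, 226 mm wide, 400 mm high over all, its front at x = -85 mm up to 200 mm height, farther back above. Origin: centre of the underside, on the counter. The front (drawer, keys) faces its own -x, base front at x = -170 mm; y is the clerk's left as he faces it; z up.
- nosale_top (a point): Centre of the flat top of the red no-sale key: a round red top 22 mm across in a nickel ring, at the register's left end (+y), 166 mm above the counter, at x = -145, y = +88 mm in the register's frame. It is pushed straight down. The next (white) key's centre is 58 mm away. Frame as the register's.
- nosale (a joint): Travel of the red key in m: 0 up, 0.014 fully down (solid stop). Sprung: about 2.5 N to start it, 6 N at the bottom; it springs back up. At about 0.0115 and beyond it trips the drawer's catch.
- drawer (a joint): How far the cash drawer stands out of the base, in m: 0 shut and latched, 0.20 fully out. Once tripped it is driven out towards the register's -x by its own spring in about 1 s and stays out against its stop (4 to 5 N would push it back).
- drawer_edge (a point): Middle of the top edge of the drawer's brass front (222 mm wide, 18 mm thick), 104 mm above the counter, moving with the drawer, whose wooden sides end 60 mm above the counter. The till's centre lies 72 mm behind this point (towards the register's +x), its underside 26 mm above the counter. Frame as the register's.
- till: Loose wooden coin till in the drawer's front part, 3 to 4 mm clear all round, under the sill until the drawer opens. Tray 120 (x) by 190 mm (y), rim 34 mm, dividers 26 mm high. Its handle is a dark board along its middle (y = 0, parallel to x), 12 mm thick, 110 mm long, top 72 mm above the underside. Origin: centre of the underside; axes as the register's. 0.24 to 0.39 kg empty.
- roll_cent: Loose roll of coins in brown-red paper, 20 mm thick, 76 mm long, 155 g, lying in one of the till's troughs along the till's y. Origin at its middle, its y along the roll.
- roll_nickel: The same, in blue paper, 21 mm thick, 76 mm long, 200 g.
- roll_dime: The same, in green paper, 18 mm thick, 67 mm long, 125 g. The three rolls lie in the troughs at till x = -38, 0 and +38 mm (y = +48, -48 and +48 mm), which roll in which trough varies.
- turntable_base: Brass bearing under the mahogany turntable, a disc 280 mm across, top 30 mm above the counter, free to spin. Origin: on the axis, at the counter.
- ashtray: Heavy green glass ashtray on the turntable, 104 mm across, 30 mm high. Origin: centre of its underside. Bystander.
- pipe: Briar pipe with a black stem on the turntable, bowl 37 mm across and 44 mm high, 140 mm long over all. Origin: under the bowl; the stem runs along +x. Bystander.
- snuff_box: Round horn snuff box on the turntable, 62 mm across, 27 mm high. Origin: centre of its underside. Bystander.
- match_safe: Silvered tin match safe on the turntable, 62 x 40 x 14 mm. Origin: centre of its underside. Bystander.
- amt0 (a joint): Travel (m, 0 up, 0.014 down) of a white amount key, 22 mm across, front row, 160 mm high, x = -145, y = 30 mm in the register's frame; sprung like the red one; not to be pressed (it would ring up a sale).
- amt1 (a joint): Travel (m, 0 up, 0.014 down) of a white amount key, 22 mm across, front row, 160 mm high, x = -145, y = -22 mm in the register's frame; sprung like the red one; not to be pressed (it would ring up a sale).
- amt2 (a joint): Travel (m, 0 up, 0.014 down) of a white amount key, 22 mm across, front row, 160 mm high, x = -145, y = -74 mm in the register's frame; sprung like the red one; not to be pressed (it would ring up a sale).
- amt3 (a joint): Travel (m, 0 up, 0.014 down) of a white amount key, 22 mm across, back row, 176 mm high, x = -112, y = 4 mm in the register's frame; sprung like the red one; not to be pressed (it would ring up a sale).
- amt4 (a joint): Travel (m, 0 up, 0.014 down) of a white amount key, 22 mm across, back row, 176 mm high, x = -112, y = -48 mm in the register's frame; sprung like the red one; not to be pressed (it would ring up a sale).
- amt5 (a joint): Travel (m, 0 up, 0.014 down) of a white amount key, 22 mm across, back row, 176 mm high, x = -112, y = -100 mm in the register's frame; sprung like the red one; not to be pressed (it would ring up a sale).

How it is judged:
On the way:
1. the red no-sale key is pressed fully down (at least 11 mm of its 14 mm, where the drawer trips) (value of joint nosale above 0.011 m), for 0.05 s.
At the end, for the whole second after the job is handed in: Till held by the fingers, underside over 150 mm above the counter, within 0.12 rad of level, under 0.03 m/s and 0.15 rad/s, not touching register or drawer, all three coin rolls inside; drawer over 170 mm open; red key up (under 4 mm) (height (world z) of till above 0.15 m and angle between till's own z axis and vertical below 0.12 rad and linear speed of till below 0.03 m/s and angular speed of till below 0.15 rad/s and contact force between the fingers and till above 1 N and contact force between till and register below 0.1 N and value of joint drawer above 0.17 m and value of joint nosale below 0.004 m and x of roll_cent in the frame of till between -0.06 and 0.06 m and y of roll_cent in the frame of till between -0.095 and 0.095 m and z of roll_cent in the frame of till between 0 and 0.034 m and x of roll_nickel in the frame of till between -0.06 and 0.06 m and y of roll_nickel in the frame of till between -0.095 and 0.095 m and z of roll_nickel in the frame of till between 0 and 0.034 m and x of roll_dime in the frame of till between -0.06 and 0.06 m and y of roll_dime in the frame of till between -0.095 and 0.095 m and z of roll_dime in the frame of till between 0 and 0.034 m); the arm keeps its last pose, push and grip.
It fails at once if a white amount key is pushed in by more than 6 mm (value of joint any of amt0, amt1, amt2, amt3, amt4, amt5 above 0.006 m).
It fails at once if the till is tipped by more than 0.25 rad (angle between till's own z axis and vertical above 0.25 rad).
It fails at once if a thing on the turntable is moved by more than 30 mm (distance of any of ashtray, pipe, snuff_box, match_safe from where it was at the start of the episode above 0.03 m).
It also fails if it takes over 45 s, if anything falls off the work surface, if the arm or the gripper's body presses on something with over 40 N, if the wrist force passes 120 N, or if a joint passes its speed limit or range.

### The arm

A 6-joint arm with a two-finger parallel gripper is mounted at the origin on the work surface. World frame = base frame: x ahead of the robot, y to its left, z up, the work surface at z = 0. Lengths are in m, angles in rad, forces in N, time in s.
With the tool pointing down it reaches from about 0.35 to 0.975 m from the base axis. Payload 4.9 kg.
Tool frame: the origin (TCP) lies at the very end of the fingers, on their centre line; the grasp point (between the pads) lies 19 mm behind it; z points along the fingers, y is the line along which they close (so a half turn about z gives the same grasp; the last joint's range is limited). The gripper opens to 85 mm and grips with 20 to 120 N. Pads are 22 mm wide; open, the fingers measure 114 mm over their backs; the gripper's body (76 mm by 85 mm) begins 54 mm behind the grasp point. The pads swing forward as they close: fully open they stand 13 mm farther back than shut.
Start: joints at [-0.119, 0.053, 1.613, -0, 1.476, -0.119], TCP at [0.625, 0, 0.231] pointing down, gripper open.
Joint ranges: [-3.01, 3.01], [-1.01, 2.22], [0.06, 2.58], [-1.02, 4.17], [0.09, 2.62], [-3.14, 3.14]. Speed limits (rad/s): [2.57, 2.57, 3.14, 3.14, 3.14, 3.14].

### API

Orientations are given as [roll, pitch, yaw] about the fixed x, y, z axes, in that order (R = Rz(yaw) Ry(pitch) Rx(roll)).
In Python, from workcell import get_state, camera, camera_params, bot, nets gives the robot as it stands.
- The arm moves only by the tool jog_arm, never from a script. Its argument "commands" is a list that holds one entry, the list of rows, each a list of 7 numbers: the opening, from 0 (shut) to 1 (fully open), then the shift along the tool's x, y, z in cm, then the turn, a rotation vector about the tool's x, y, z in degrees. In form: [[[jaw, tx, ty, tz, ax, ay, az], ...]]. A call has 1 to 5 rows; each row shifts and turns the commanded pose from where the row before left it, along the tool's axes as they then stand; what a row does not reach is not made up. A row lasts 1/12 s, in which the tool goes at most 41.7 mm and 7.16 degrees, less where a joint would pass 70% of its speed; a pose out of reach is approached as far as the arm can. A call with a gripper value outside its range is refused whole. The fingers move at their own pace and stop on an object; "squeeze" is the grip in N (left out, the last holds). Time passes only in rows, so rows that do not move let the fingers close. It gives the time, the measured TCP pose, the force, the opening and the grip force at its end, in the units of the state.
- get_state(): the state, without advancing time (a new reading comes with each control period).
- camera(name): name is "scene" or "side" or "wrist"; returns (picture, depth): 480x640x3 uint8, red, green, blue; 480x640 float32, m along the optical axis (not along the pixel's ray), 0 where there is no reading.
- camera_params(name): a dict with "fx", "fy", "cx", "cy" (pixels), "extrinsics" (4x4, takes a point from camera to world coordinates). Camera axes: x right, y down, z forward; pixel columns grow to the right and rows downward; lengths in m; the calibration is good to about 2 mm. The wrist camera is an equidistant fisheye: a pixel r from the principal point sees the ray r / f radians off the axis. A picture is of the moment at which its call begins: read the wrist's pose just before it. camera_params takes no time and is no camera call; for the wrist camera it gives the pose at the moment of the call.
- bot.hand_in(): hands the job in; it is judged then, once.
Trained networks look in the newest picture that a camera, given by its name, has taken for a name from the list of things; names that differ only in an ending like _2 or _b are one class to them, and where a whole thing is asked for, a point or a joint stands for the part that bears it (a point fixed in the world has none). Each returns a list of dicts, best first, with "p" (0 to 1); they miss things now and then, are a little off and sometimes report something else, mostly with a low value. They report only what shows in the picture. A call takes as long as a camera call.
- nets.look_for(camera, name): "extent" ([left, top, right, bottom] in pixels, round what is visible of it).
- nets.tip_of(camera, name): "centre" ([row, column] in pixels: a listed point, or the origin of a listed thing).
The state is a dict: "clock": time; "q": joint angles; "joint_vel": joint speeds; "joint_torque": joint torques, N m; "position": TCP position; "tool_rot": TCP orientation; "ft_force": force on the tool from outside, world axes, zero at the start; "wrist_torque": the same for the moment, N m; "gripper_width": opening from 0.0 (shut) to 1.0 (fully open); "finger_force": force on a finger pad.
Only numpy, scipy, OpenCV 4.12 (cv2) and the standard library are available. Lean on these libraries where they do the work, as an engineer would, in place of code of your own. Each camera call takes 0.05 s, during which the arm holds its last target. There are 200 camera calls.

## Working session

There is one attempt and no reset: what is moved stays moved. The work goes in short steps, Python scripts to look and compute and a tool call to move; the robot and the scene stay as the last step left them, time stands still between calls to the robot, and variables do not carry over. Pictures are saved under pics/ and viewed, at most 10 in all, crops included, and the job is handed in when it is done.

Besides the shell and the picture viewer there is one more tool, called after "Call:" as a command line: name --argument value ..., lists and objects as JSON in quotes. jog_arm: Moves the arm, as the interface text tells. Its arguments: {"type":"object","properties":{"commands":{"type":"array","items":{"type":"array","items":{"type":"array","items":{"type":"number"}}}},"squeeze":{"type":"number"}},"required":["commands"]}

```bash
mkdir -p pics
cat > h.py <<'E'
import numpy as np, cv2
from workcell import get_state, camera, camera_params, bot, nets
def px2w(name,r,c,depth,P=None):
    P=P or camera_params(name); 
    d=np.median([x for x in depth[int(r)-2:int(r)+3,int(c)-2:int(c)+3].ravel() if x>0])
    return ray(P,r,c,name,d)
def ray(P,r,c,name,d):
    x,y=(c-P["cx"])/P["fx"],(r-P["cy"])/P["fy"]
    if name=="wrist":
        t=np.hypot(x,y); k=np.tan(t)/t if t>1e-6 else 1; x,y=x*k,y*k
    return (np.array(P["extrinsics"])@[x*d,y*d,d,1])[:3]
def zplane(P,r,c,name,z):
    a,b=ray(P,r,c,name,0.0),ray(P,r,c,name,1.0)
    return a+(b-a)*(z-a[2])/(b[2]-a[2])
E
python3 - <<'E'
from h import *
np.set_printoptions(precision=4,suppress=True)
s=get_state(); print(s["position"],s["tool_rot"],s["clock"])
ims=[]
for n in ["scene","side"]:
    im,d=camera(n); ims.append(im); P=camera_params(n); print(n,P["extrinsics"])
    cv2.imwrite(f"pics/{n}0.png",im[:,:,::-1])
    np.save(f"{n}_d.npy",d)
    for t in ["nosale_top","drawer_edge","amt0","amt2","amt5","register","turntable_base"]:
        for o in nets.tip_of(n,t)[:2]:
            r,c=o["centre"]
            try: print(n,t,round(o["p"],2),np.round(o["centre"]),px2w(n,r,c,d,P))
            except Exception as e: print(n,t,o,e)
E
```

```text
[0.6244 0.0001 0.23  ] [-3.1395 -0.0002  1.5708] 0.0
scene [[ 0.7881  0.4004 -0.4674  1.0129]
 [ 0.6152 -0.5364  0.5778 -0.5421]
 [-0.0194 -0.7429 -0.6691  0.7383]
 [ 0.      0.      0.      1.    ]]
scene drawer_edge 0.86 [190. 362.] [ 0.6766 -0.0088  0.28  ]Traceback (most recent call last):
  File "<stdin>", line 10, in <module>
ValueError: it knows: ashtray, drawer_edge, match_safe, nosale_top, pipe, register, roll_cent, roll_dime, roll_nickel, snuff_box, till, turntable_base
```

Run:
```python
from h import *
np.set_printoptions(precision=4,suppress=True)
ims=[]
for n in ["scene","side","wrist"]:
    im,d=camera(n); ims.append(cv2.resize(im,(400,300),interpolation=cv2.INTER_AREA)); P=camera_params(n); print(n,P["extrinsics"][2])
    for t,z in [("nosale_top",.166),("drawer_edge",.104),("register",0),("turntable_base",0)]:
        for o in nets.tip_of(n,t)[:2]:
            r,c=o["centre"]
            try: print(n,t,round(o["p"],2),np.round(o["centre"]),px2w(n,r,c,d,P),zplane(P,r,c,n,z))
            except Exception as e: print(n,t,o,e)
m=np.vstack([np.hstack(ims[:2]),np.hstack([ims[2],ims[2]*0])])
cv2.imwrite("pics/a.png",m[:,:,::-1])
```

```text
scene [-0.0194 -0.7429 -0.6691  0.7383]
scene drawer_edge 0.79 [190. 362.] [ 0.6789 -0.0095  0.2812] [0.5494 0.1969 0.104 ]
scene turntable_base 0.65 [366. 218.] [ 0.5845 -0.323   0.0286] [ 0.5672 -0.3142  0.    ]
side [-0.0113 -0.881  -0.4731  0.7486]
side drawer_edge 0.96 [221. 266.] [0.5498 0.1891 0.1036] [0.5496 0.1884 0.104 ]
side turntable_base 0.73 [358. 350.] [ 0.5493 -0.345   0.0303] [ 0.5654 -0.3145  0.    ]
wrist [-0.0001  0.3039 -0.9527  0.3754]
wrist drawer_edge 0.48 [396. 330.] [ 0.6399 -0.226   0.0455] [ 0.6373 -0.1722  0.104 ]
wrist turntable_base 0.93 [420. 275.] [0.6148 0.0102 0.3114] [ 0.5648 -0.3173 -0.    ]
```

View pics/a.png

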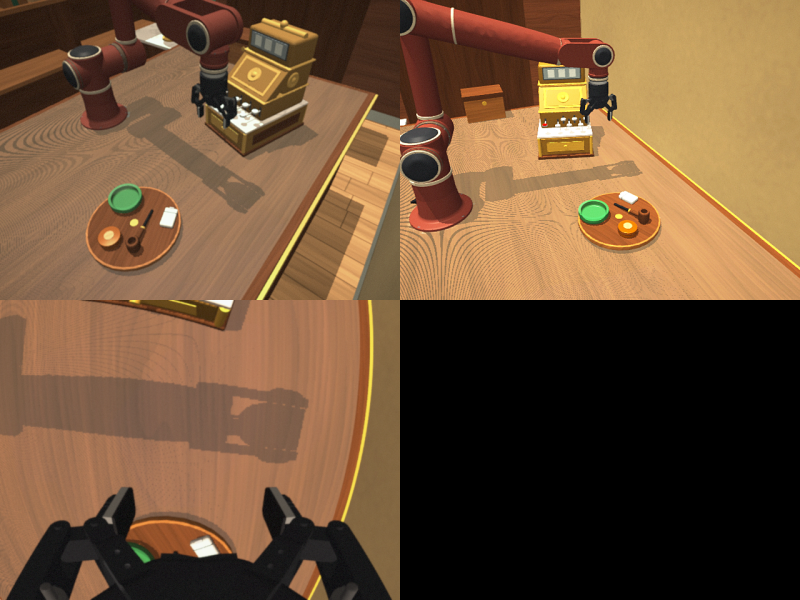

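The register is at the top right of the scene view. In the side view it sits at about half-scale (565,110) with its front toward that camera, i.e. toward −y. The red key is at its left end. Next I'll fit its pose from the side view's depth.

Run:
```python
from h import *
np.set_printoptions(precision=4,suppress=True)
im,d=camera("side"); P=camera_params("side")
c=cv2.resize(im[140:280,200:360],None,fx=5,fy=4.2,interpolation=cv2.INTER_CUBIC)
cv2.imwrite("pics/b.png",c[:,:,::-1])
R,C=np.mgrid[150:300,190:350]; D=d[150:300,190:350]
X=np.stack([(C-P["cx"])/P["fx"]*D,(R-P["cy"])/P["fy"]*D,D,np.ones_like(D)],-1)@np.array(P["extrinsics"]).T
X=X[...,:3].reshape(-1,3); X=X[D.ravel()>0]
F=X[(X[:,2]>.02)&(X[:,2]<.1)&(X[:,1]>.1)&(X[:,1]<.3)]
v=None;S=F
for _ in range(6):
    a,b=np.polyfit(S[:,0],S[:,1],1); S=F[abs(F[:,1]-a*F[:,0]-b)<.005]
print("front line",a,b,len(S),S[:,0].min(),S[:,0].max(),"yaw normal",np.degrees(np.arctan(a)))
T=X[(abs(X[:,2]-.118)<.004)&(X[:,1]>.1)&(X[:,1]<.4)]
print("sill",len(T),T.min(0),T.max(0))
hsv=cv2.cvtColor(im,cv2.COLOR_RGB2HSV)
m=((hsv[...,0]<8)|(hsv[...,0]>172))&(hsv[...,1]>160)&(hsv[...,2]>110)
m[:150]=0;m[240:]=0;m[:,:200]=0;m[:,300:]=0
r,c=np.nonzero(m);print("red",len(r),r.mean(),c.mean(),zplane(P,r.mean(),c.mean(),"side",.166),px2w("side",r.mean(),c.mean(),d,P))
for n in ("side",):
  for o in nets.look_for(n,"nosale_top")[:2]+nets.look_for(n,"register")[:1]: print(o)
print(np.array(P["extrinsics"]))
```

```text
front line -0.31558035622054414 0.360966030345183 1761 0.42243483748012906 0.6617721874348885 yaw normal -17.51467265947666
sill 1327 [0.4232 0.1498 0.1141] [0.7008 0.3992 0.122 ]
red 26 199.30769230769232 231.07692307692307 [0.4656 0.2384 0.166 ] [0.4659 0.2398 0.1654]
{'extent': [228.5, 196.0, 232.4, 206.1], 'p': 0.62}
{'extent': [223.2, 216.8, 305.2, 246.0], 'p': 0.49}
{'extent': [218.6, 95.9, 308.4, 254.5], 'p': 0.91}
[[ 0.923  -0.1912  0.3339  0.1653]
 [-0.3846 -0.4329  0.8153 -1.0689]
 [-0.0113 -0.881  -0.4731  0.7486]
 [ 0.      0.      0.      1.    ]]
```

View pics/b.png

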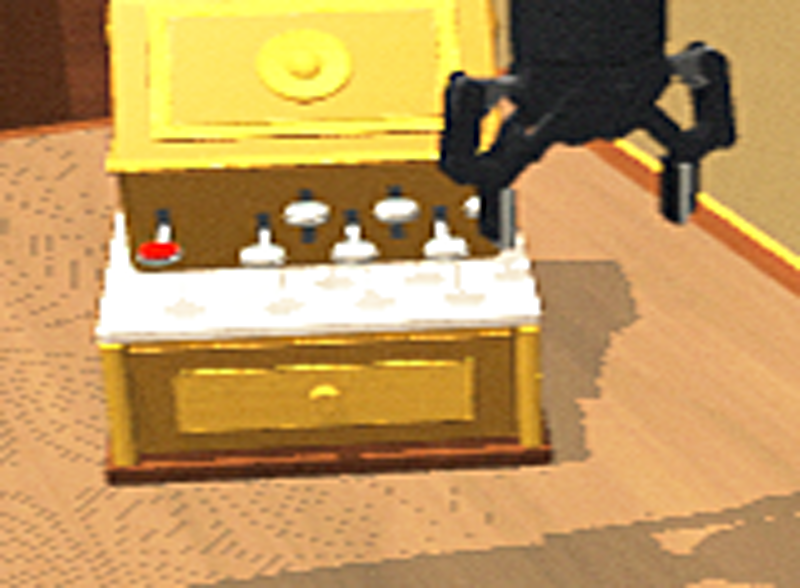

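The fit agrees with the given sizes: the register's yaw is about 72.5°, and the red key is at about (0.466, 0.239, 0.166). I'll close the fingers, turn 17.5°, and move over toward the key.

Call:
jog_arm --commands '[[[0,0,-3,-0.4,0,0,6],[0,0,-3,-0.4,0,0,6],[0,0,-3,0,0,0,5.5],[0,0,-3,0,0,0,0],[0,2,-3,0,0,0,0]]]'

```text
clock: 1.47
position: [0.4831, 0.0451, 0.2392]
tool_rot: [3.141, 0.001, 1.262]
ft_force: [0.3, 0.9, -0.6]
gripper_width: 0.3
finger_force: 0.0
```

Call:
jog_arm --commands '[[[0,3,-1,0,0,0,0],[0,3,-1,0,0,0,0],[0,3,-1,0,0,0,0],[0,0,0,0,0,0,0],[0,0,0,0,0,0,0]]]'

```text
clock: 1.88
position: [0.4828, 0.1425, 0.2394]
tool_rot: [3.141, 0.0, 1.268]
ft_force: [-0.8, -0.4, -0.4]
gripper_width: -0.001
finger_force: 0.0
```

Run:
```python
from h import *
np.set_printoptions(precision=4,suppress=True)
s=get_state(); print(s["position"],s["tool_rot"],s["gripper_width"],s["clock"])
P=camera_params("wrist");im,d=camera("wrist")
cv2.imwrite("pics/c.png",im[:,:,::-1])
hsv=cv2.cvtColor(im,cv2.COLOR_RGB2HSV)
m=(((hsv[...,0]<6)|(hsv[...,0]>172))&(hsv[...,1]>180)&(hsv[...,2]>90)).astype(np.uint8)
n,_,st,ce=cv2.connectedComponentsWithStats(m)
for i in range(1,n):
    if st[i,4]>30: 
        c,r=ce[i]; print("red",st[i],ce[i],zplane(P,r,c,"wrist",.166),px2w("wrist",r,c,d,P))
for o in nets.tip_of("wrist","nosale_top")[:2]+nets.tip_of("wrist","drawer_edge")[:1]: 
    r,c=o["centre"]; print(o,zplane(P,r,c,"wrist",.166),zplane(P,r,c,"wrist",.104))
```

```text
[0.4828 0.1425 0.2394] [3.1414 0.0003 1.2684] -0.0006746559310286519 1.8833
red [221  85  34  34 902] [237.2395 101.8093] [0.4646 0.2413 0.166 ] [0.4649 0.2411 0.1678]
{'centre': [105.4, 234.8], 'p': 0.64} [0.4626 0.2398 0.166 ] [0.4501 0.2464 0.104 ]
{'centre': [128.6, 374.0], 'p': 0.43} [0.5357 0.2019 0.166 ] [0.5441 0.1978 0.104 ]
```

View pics/c.png

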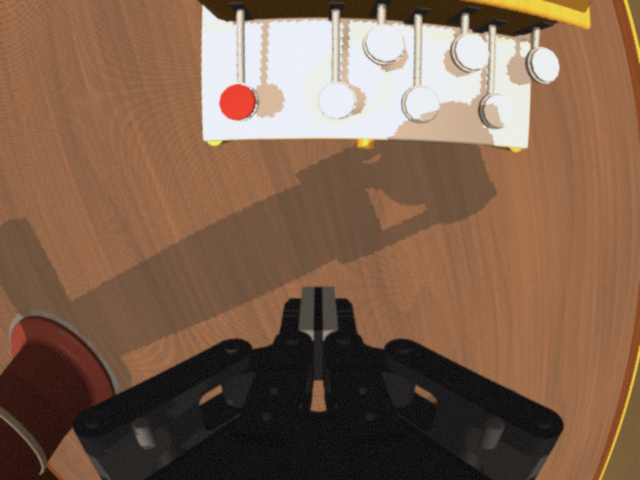

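The wrist view shows the red key at row 102, column 237, with white keys to its right and shut fingertips at (318,310). Its position is (0.465, 0.241), agreeing with the first estimate. I'll go over it and descend.

Call:
jog_arm --commands '[[[0,2.96,-1.55,0,0,0,0],[0,2.96,-1.55,0,0,0,0],[0,2.96,-1.55,0,0,0,0],[0,0,0,3,0,0,0],[0,0,0,2,0,0,0]]]'

```text
clock: 2.45
position: [0.4659, 0.2405, 0.1891]
tool_rot: [3.14, -0.001, 1.266]
ft_force: [-1.3, 0.3, -1.4]
gripper_width: -0.004
finger_force: 0.0
```

Run:
```python
from h import *
np.set_printoptions(precision=4,suppress=True)
s=get_state(); print(s["position"],s["tool_rot"],s["ft_force"],s["clock"])
im,_=camera("wrist"); im2,_=camera("side"); s=get_state(); print(s["position"])
o=np.hstack([cv2.resize(im[0:480,80:560],(400,400)),cv2.resize(im2[100:260,190:350],(400,400),interpolation=cv2.INTER_CUBIC)])
cv2.imwrite("pics/d.png",o[:,:,::-1])
```

```text
[0.4659 0.2405 0.1891] [ 3.14   -0.001   1.2663] [-1.3464  0.3289 -1.413 ] 2.45
[0.4632 0.2385 0.1849]
```

View pics/d.png

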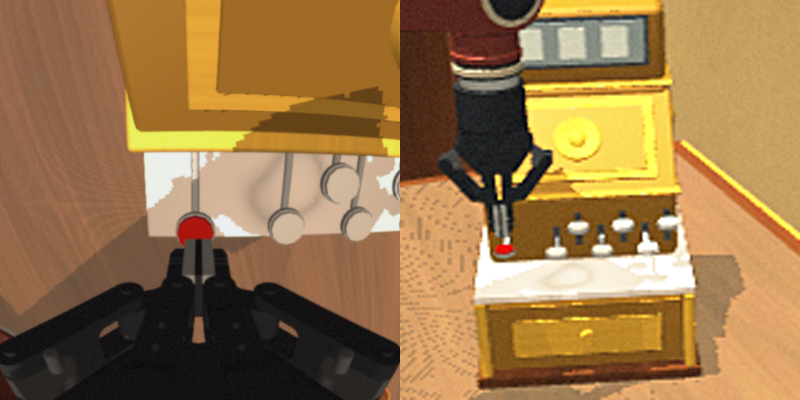

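The shut fingertips stand over the red key (left crop (195,230), right crop (505,250)), about 19 mm above it. Now press.

Call:
jog_arm --commands '[[[0,0.25,0,1.6,0,0,0],[0,0,0,0.8,0,0,0],[0,0,0,0.5,0,0,0],[0,0,0,0.4,0,0,0],[0,0,0,0,0,0,0]]]'

```text
clock: 2.97
position: [0.4669, 0.2417, 0.1581]
tool_rot: [3.141, -0.0, 1.264]
ft_force: [-1.3, -1.0, 3.8]
gripper_width: -0.0
finger_force: 1.5
```

Call:
jog_arm --commands '[[[0,0,0,0.3,0,0,0],[0,0,0,0.2,0,0,0],[0,0,0,0,0,0,0]]]'

```text
clock: 3.22
position: [0.4671, 0.2418, 0.1536]
tool_rot: [3.14, -0.0, 1.264]
ft_force: [-1.5, -1.6, 5.5]
gripper_width: -0.001
finger_force: 2.7
```

Call:
jog_arm --commands '[[[0,0,0,0.12,0,0,0],[0,0,0,0,0,0,0],[0,0,0,0,0,0,0]]]'

```text
clock: 3.47
position: [0.4671, 0.2418, 0.1525]
tool_rot: [3.14, -0.0, 1.264]
ft_force: [-2.6, -2.2, 6.0]
gripper_width: -0.0
finger_force: 2.9
```

Call:
jog_arm --commands '[[[0,0,0,-3,0,0,0],[0,0,0,-3,0,0,0],[0,0,0,-3,0,0,0],[0,-3,0,-1,0,0,0],[0,-3,0,0,0,0,0]]]'

```text
clock: 3.88
position: [0.4502, 0.1851, 0.2559]
tool_rot: [3.134, -0.004, 1.267]
ft_force: [0.7, -1.4, -0.4]
gripper_width: -0.003
finger_force: 0.0
```

Call:
jog_arm --commands '[[[1,-3.5,2,0,0,0,0],[1,-3.5,2,0,0,0,0],[1,-3.5,2,0,0,0,0],[1,0,0,0,0,0,0],[1,0,0,0,0,0,0]]]'

```text
clock: 4.3
position: [0.4742, 0.0646, 0.2511]
tool_rot: [3.141, -0.0, 1.26]
ft_force: [-0.3, -0.4, 0.5]
gripper_width: 0.706
finger_force: 0.0
```

Run:
```python
from h import *
np.set_printoptions(precision=4,suppress=True)
ims=[]
for n in ["wrist","side","scene"]:
    s=get_state();P=camera_params(n);im,d=camera(n); ims.append(im)
    np.savez(f"d_{n}.npz",im=im,d=d,E=P["extrinsics"])
    for t,z in [("till",.026),("drawer_edge",.104)]:
        for o in nets.tip_of(n,t)[:2]:
            r,c=o["centre"]; print(n,t,round(o["p"],2),np.round(o["centre"]),zplane(P,r,c,n,z),px2w(n,r,c,d,P))
print(s["position"],s["tool_rot"],s["clock"])
o=np.hstack([cv2.resize(ims[0],(533,400)),cv2.resize(ims[1][130:290,200:307],(267,400),interpolation=cv2.INTER_CUBIC)])
cv2.imwrite("pics/e.png",o[:,:,::-1])
```

```text
wrist till 0.76 [180. 349.] [0.5095 0.0711 0.026 ] [0.5072 0.0845 0.0995]
wrist drawer_edge 0.76 [272. 349.] [0.4851 0.0096 0.104 ] [0.4852 0.0103 0.1056]
wrist drawer_edge 0.32 [455. 451.] [ 0.5414 -0.2834  0.104 ] [0.5057 0.0643 0.3441]
side till 0.95 [266. 266.] [0.5074 0.0775 0.026 ] [ 0.4835 -0.0026  0.0765]
side drawer_edge 0.74 [256. 264.] [ 0.4818 -0.0009  0.104 ] [0.4828 0.0025 0.102 ]
side drawer_edge 0.46 [353. 389.] [ 0.5835 -0.4379  0.104 ] [ 0.6194 -0.3837  0.0487]
scene till 0.85 [237. 317.] [0.5102 0.065  0.026 ] [0.5244 0.0479 0.0461]
scene drawer_edge 0.86 [221. 293.] [0.4896 0.007  0.104 ] [0.4896 0.0071 0.104 ]
[0.4736 0.0681 0.2502] [-3.1416 -0.0001  1.2675] 4.6
```

View pics/e.png

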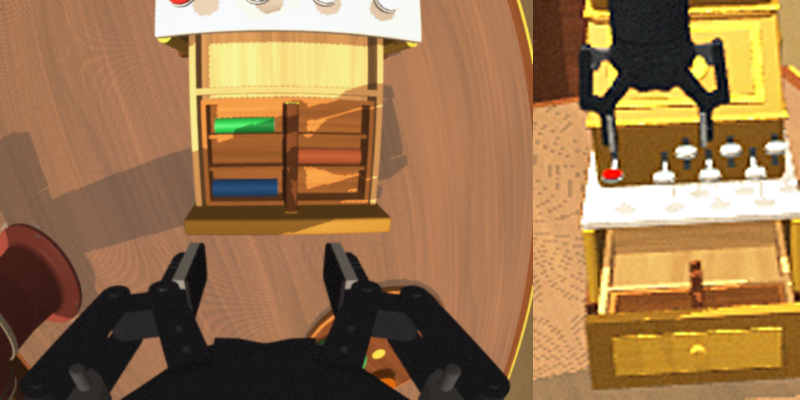

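The drawer is out, and the wrist view (at 533-wide scale) shows the dark board from (290,103) to (291,212), with green, red and blue rolls in the troughs. I'll measure the board's top from depth.

```bash
cat > board.py <<'E'
from h import *
np.set_printoptions(precision=4,suppress=True)
P=camera_params("wrist");im,d=camera("wrist");s=get_state()
R,C=np.mgrid[0:480,0:640]; x=(C-P["cx"])/P["fx"];y=(R-P["cy"])/P["fy"];t=np.hypot(x,y)+1e-9;k=np.where(t<1.4,np.tan(np.minimum(t,1.4))/t,0)
X=(np.stack([x*k*d,y*k*d,d,np.ones_like(d)],-1)@np.array(P["extrinsics"]).T)[...,:3]
c0=np.array([.509,.070]); e=np.array([.300,.954]); f=np.array([.954,-.300])
rel=X[...,:2]-c0; u=rel@e; v=rel@f
m=(d>0)&(abs(u)<.056)&(abs(v)<.05)&(abs(X[...,2]-.098)<.008)
u,v,z=u[m],v[m],X[...,2][m]
for _ in range(4):
    a,b=np.polyfit(u,v,1); g=abs(v-a*u-b)<.010; u,v,z=u[g],v[g],z[g]
cu=(np.percentile(u,1)+np.percentile(u,99))/2; cv=a*cu+b
print("n",len(u),"u",np.percentile(u,[1,99]),"width",np.percentile(v-a*u-b,[2,98]),"z",np.median(z),"angle deg",np.degrees(np.arctan(a)))
cen=c0+cu*e+cv*f; print("board centre",cen)
yaw=s["tool_rot"][2]; tx=np.array([np.cos(yaw),np.sin(yaw)]);ty=np.array([np.sin(yaw),-np.cos(yaw)])
be=e+a*f; print("tool-frame shift cm",100*(cen-s["position"][:2])@tx,100*(cen-s["position"][:2])@ty,"turn az deg",np.degrees(np.arctan2(be@ty,be@tx)),s["position"],s["tool_rot"],s["gripper_width"],s["clock"])
E
python3 board.py
```

```text
n 1984 u [-0.0514  0.0551] width [-0.0058  0.0062] z 0.09914224927993456 angle deg -0.2826666173299526
board centre [0.5046 0.0733]
tool-frame shift cm 1.4623115888534068 2.7901697847251716 turn az deg -0.2497664217706967 [0.4736 0.0677 0.2501] [-3.1415  0.      1.2667] 1.000415955778178 4.8
```

Call:
jog_arm --commands '[[[1,0.8,1.4,0,0,0,-0.2],[1,0.7,1.4,0,0,0,0],[1,0,0,3.5,0,0,0],[1,0,0,3.5,0,0,0],[1,0,0,2,0,0,0]]]'

```text
clock: 5.22
position: [0.5035, 0.0733, 0.1565]
tool_rot: [-3.138, 0.001, 1.27]
ft_force: [0.1, -0.5, -0.6]
gripper_width: 1.0
finger_force: 0.0
```

Call:
jog_arm --commands '[[[1,0,0,0,0,0,0],[1,0,0,0,0,0,0]]]'

```text
clock: 5.38
position: [0.5041, 0.0732, 0.1591]
tool_rot: [-3.139, 0.001, 1.269]
ft_force: [-0.8, 0.4, 1.5]
gripper_width: 0.998
finger_force: 0.0
```

```bash
python3 board.py
```

```text
n 3468 u [-0.0504  0.055 ] width [-0.0059  0.0059] z 0.09913527559657509 angle deg -0.3070671537372035
board centre [0.5053 0.0736]
tool-frame shift cm 0.036169484217671466 -0.030801852115327707 turn az deg -0.12962978312681706 [0.5054 0.0731 0.1611] [ 3.1407 -0.0003  1.2692] 0.9995764286361346 5.4333
```

Centred to under 1 mm. Descend to about 62 mm, then close.

Call:
jog_arm --commands '[[[1,0,0,3,0,0,0],[1,0,0,3,0,0,0],[1,0,0,2.5,0,0,0],[1,0,0,1.2,0,0,0],[1,0,0,0,0,0,0]]]'

```text
clock: 5.85
position: [0.5041, 0.073, 0.062]
tool_rot: [-3.139, 0.001, 1.269]
ft_force: [-1.4, 0.3, 0.0]
gripper_width: 1.001
finger_force: 0.0
```

Call:
jog_arm --commands '[[[1,0,0,0,0,0,0],[1,0,0,0,0,0,0]]]'

```text
clock: 6.02
position: [0.5071, 0.073, 0.0659]
tool_rot: [3.137, -0.001, 1.269]
ft_force: [-0.4, 0.2, -0.5]
gripper_width: 1.0
finger_force: 0.0
```

Call:
jog_arm --commands '[[[0.5,0,0,0.1,0,0,0],[0.3,0,0,0,0,0,0],[0.2,0,0,0,0,0,0],[0,0,0,0,0,0,0],[0,0,0,0,0,0,0]]]' --squeeze 60

```text
clock: 6.43
position: [0.5051, 0.0729, 0.0624]
tool_rot: [3.141, -0.0, 1.269]
ft_force: [-0.8, 0.1, 0.4]
gripper_width: 0.297
finger_force: 0.0
```

Call:
jog_arm --commands '[[[0,0,0,0,0,0,0],[0,0,0,0,0,0,0],[0,0,0,0,0,0,0],[0,0,0,0,0,0,0],[0,0,0,0,0,0,0]]]'

```text
clock: 6.85
position: [0.5049, 0.073, 0.0623]
tool_rot: [-3.141, 0.0, 1.269]
ft_force: [-2.6, 0.8, 4.4]
gripper_width: 0.131
finger_force: 59.2
```

Gripped: opening about 11 mm at 59 N. Lift gently.

Call:
jog_arm --commands '[[[0,0,0,-0.3,0,0,0],[0,0,0,-0.6,0,0,0],[0,0,0,-0.8,0,0,0],[0,0,0,-0.8,0,0,0],[0,0,0,-0.8,0,0,0]]]'

```text
clock: 7.27
position: [0.5045, 0.0728, 0.0953]
tool_rot: [-3.141, 0.001, 1.269]
ft_force: [-0.0, 0.2, -7.6]
gripper_width: 0.134
finger_force: 58.7
```

Call:
jog_arm --commands '[[[0,0,0,-1,0,0,0],[0,0,0,-1,0,0,0],[0,0,0,-1,0,0,0],[0,0,0,-1,0,0,0],[0,0,0,-1,0,0,0]]]'

```text
clock: 7.68
position: [0.5051, 0.0729, 0.1464]
tool_rot: [3.141, -0.0, 1.269]
ft_force: [-0.5, -0.9, -8.1]
gripper_width: 0.131
finger_force: 58.7
```

Run:
```python
from h import *
np.set_printoptions(precision=4,suppress=True)
s=get_state();print(s["position"],s["tool_rot"],s["ft_force"],s["wrist_torque"],s["finger_force"],s["clock"])
im,_=camera("wrist"); im2,_=camera("side")
o=np.hstack([cv2.resize(im,(480,360)),cv2.resize(im2[120:300,190:350],(320,360),interpolation=cv2.INTER_CUBIC)])
cv2.imwrite("pics/f.png",o[:,:,::-1])
```

```text
[0.5051 0.0729 0.1464] [ 3.141  -0.0001  1.2689] [-0.5363 -0.8891 -8.08  ] [-0.028  -0.1264  0.0306] 58.685980439186096 7.6833
```

View pics/f.png

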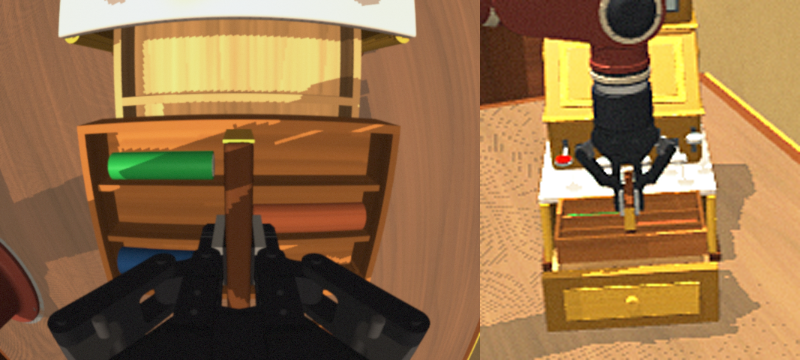

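The till hangs level from the board, with all three rolls in their troughs (green (160,165), red (310,217), blue (155,258)). I'll lift another 9 cm.

Call:
jog_arm --commands '[[[0,0,0,-1.2,0,0,0],[0,0,0,-1.2,0,0,0],[0,0,0,-1.2,0,0,0],[0,0,0,-1.2,0,0,0],[0,0,0,-1.2,0,0,0]]]'

```text
clock: 8.2
position: [0.5052, 0.0729, 0.2068]
tool_rot: [3.141, -0.0, 1.269]
ft_force: [-0.2, -0.0, -7.7]
gripper_width: 0.133
finger_force: 59.3
```

Call:
jog_arm --commands '[[[0,0,0,-1.2,0,0,0],[0,0,0,-1,0,0,0],[0,0,0,-0.6,0,0,0],[0,0,0,-0.2,0,0,0],[0,0,0,0,0,0,0]]]'

```text
clock: 8.62
position: [0.5052, 0.0729, 0.2358]
tool_rot: [3.141, -0.0, 1.269]
ft_force: [0.1, -0.1, -8.3]
gripper_width: 0.131
finger_force: 59.2
```

Call:
jog_arm --commands '[[[0,0,0,0,0,0,0],[0,0,0,0,0,0,0],[0,0,0,0,0,0,0],[0,0,0,0,0,0,0],[0,0,0,0,0,0,0]]]'

```text
clock: 9.03
position: [0.5048, 0.0729, 0.2346]
tool_rot: [-3.141, 0.0, 1.269]
ft_force: [-0.6, 0.6, -7.0]
gripper_width: 0.133
finger_force: 59.3
```

Run:
```python
from h import *
np.set_printoptions(precision=4,suppress=True)
im,_=camera("wrist"); im2,d=camera("side");P=camera_params("side")
for t in ("till","drawer_edge"):
    for o in nets.tip_of("side",t)[:1]: print(t,o,px2w("side",*o["centre"],d,P),zplane(P,*o["centre"],"side",.104))
s=get_state();print(s["position"],s["tool_rot"],s["ft_force"],s["joint_vel"],s["finger_force"],s["clock"])
o=np.hstack([cv2.resize(im,(480,360)),cv2.resize(im2[120:300,190:350],(320,360),interpolation=cv2.INTER_CUBIC)])
cv2.imwrite("pics/g.png",o[:,:,::-1])
```

```text
till {'centre': [209.1, 259.9], 'p': 0.89} [0.4836 0.0191 0.2255] [0.5576 0.2718 0.104 ]
[0.505  0.0729 0.2351] [-3.1415  0.      1.2689] [ 0.7213  0.2764 -7.9605] [ 0.0004  0.     -0.0022  0.0026 -0.0011 -0.0006] 59.252532720565796 9.2333
```

View pics/g.png

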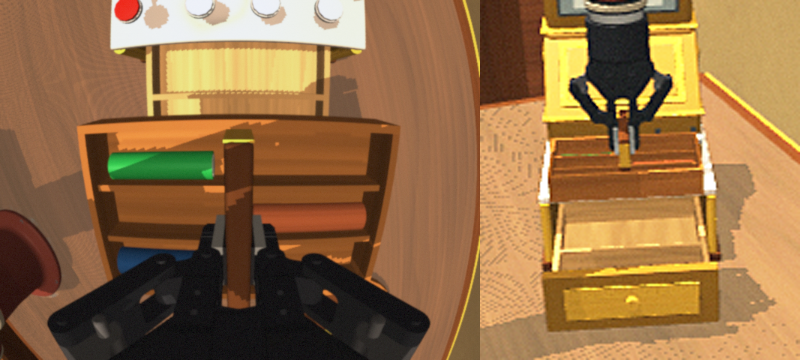

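The till is held level with its underside at about 0.20 m and the three rolls in place. The drawer stands open and the red key is up.

```bash
python3 -c "
from workcell import bot
print(bot.hand_in())"
```

```text
the job is handed in; nothing more can be done
None
```

I pressed the red key fully and the drawer sprang open; the till is now held still and level, its underside about 9 cm above the drawer front and all three rolls in it, and the job is handed in (no verdict was shown).

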